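# Check pull on the bench spring gauge

## Task

Do the check pull on the bench spring gauge: pull its orange handle out until the red drag pointer stands in the green target band, hold it there for half a second, then ease the handle back home without letting it snap, and let go. The drag pointer must stay behind in the green band as the record of the pull. Leave the bottle, tip box and marker alone.

Things in the scene. Friction and masses are not known exactly. Their poses are not given: they have to be found in the camera images.
- gauge: Bench spring gauge, fixed: steel foot 210 x 90 x 12 mm (x -130 to +80), grey housing 180 x 66 mm (x -115 to +65), top 60 mm above the table, with a groove along x between two aluminium rails (31 mm apart, 8 mm high) and white strips with black ticks every 10 mm outside the rails. Origin at table height. Its level +x axis is the pull-out direction, z up.
- pull_slide (a joint): How far the handle is pulled out, m: 0 home, 0.10 at the stop. A spring pulls it home, with 2 N at home rising to 13 N at the stop. A steel pusher block (14 mm long, 26 mm wide) in the groove moves with it and drives the drag pointer outward only.
- pull_handle (a point): Middle of the top edge of the orange upright handle plate: 14 mm thick (gauge's x), 60 mm wide (its y), 20 to 95 mm above the table. Rod to the housing has its top at 43 mm; at home 48 mm are free between plate and housing. Pinch it from above, fingers closing along the gauge's x. Home: 120 mm along x from the gauge origin. Axes as the gauge's.
- pull_index (a point): Point on the slide 12 mm ahead of the pusher's front face, in the groove's floor (60 mm high): where the drag pointer's middle stands while the pusher touches it. Home: x = -76 mm from the gauge origin. Axes as the gauge's.
- drag_pointer: Loose black block 24 mm (along the groove) x 28 x 14 mm in the groove, with a 3 mm red line across its middle that sticks out over the white strips. Origin at the middle of its underside, below the red line, 60 mm above the table; axes start as the gauge's. It starts 6 to 16 mm ahead of the pusher and stays by friction where it is pushed to.
- band_middle (a point): Middle of the green target band, 12 mm wide along the gauge's x, seen as two green tabs over the white strips and down the housing's flanks. The point lies mid-groove at 60 mm height, axes as the gauge's. It stands 45 to 85 mm along x from the home place of pull_index and keeps its place.
- reagent_bottle: Bystander: white jar with blue label, 66 mm diameter, 120 mm high; origin under its centre.
- tip_box: Bystander: blue box with white lid, 120 x 80 x 70 mm; origin under its centre.
- marker: Bystander: white marker pen with black cap, 130 x 16 x 16 mm, lying along its x; origin under its centre.

How it is judged:
By the outcome, as a careful person would: the job done as asked, in the order asked, and still so for the second after the job is handed in, with the robot touching nothing.
It also fails if it takes over 35 s, if anything falls off the work surface, if the arm or the gripper's body presses on something with over 40 N, if the wrist force passes 120 N, or if a joint passes its speed limit or range.

## Robot

A 6-joint arm with a two-finger parallel gripper is mounted at the origin on the work surface. World frame = base frame: x ahead of the robot, y to its left, z up, the work surface at z = 0. Lengths are in m, angles in rad, forces in N, time in s.
With the tool pointing down it reaches from about 0.35 to 0.85 m from the base axis. Payload 8.1 kg.
Tool frame: the origin (TCP) lies midway between the tips of the shut fingers; the grasp point (between the pads) lies 19 mm behind it (arm.pinch_z is the distance from the TCP to the grasp point, in m); z points along the fingers, y is the line along which they close (so a half turn about z gives the same grasp; the last joint's range is limited). The gripper opens to 93 mm and grips with 3 to 60 N. Pads are 15 mm wide; open, the fingers measure 128 mm over their backs; the gripper's body (75 mm by 188 mm) begins 65 mm behind the grasp point.
Start: joints at [1.053, 0.13, 1.488, -0, 1.523, -0.085], TCP at [0.252, 0.545, 0.219] pointing down, gripper open.
Joint ranges: [-2.96, 2.96], [-0.89, 2.26], [0.02, 2.5], [-1.34, 4.48], [0, 2.73], [-2.66, 2.66]. Speed limits (rad/s): [2.39, 2.39, 2.79, 3.14, 3.14, 3.14].

## Interface

Orientations are given as a unit quaternion [w, x, y, z].
In Python, from workcell import arm gives the robot as it stands.
- The arm moves only by the shell command python3 -m jog 'ROWS'. ROWS is JSON, a list of rows, each an object with "xyz": the shift along the world's x, y, z scaled (see below), a list of three; "rotation": the turn, a rotation vector about the world's x, y, z scaled (see below), a list of three; "grip": the opening, from 0 (shut) to 1 (fully open). A call has 1 to 8 rows; each row shifts and turns the commanded pose from where the row before left it; what a row does not reach is not made up. The controller multiplies each number of a shift by 0.06 m and each number of a turn by pi rad. A row lasts 1/8 s, in which the tool goes at most 62.5 mm and 10.7 degrees, less where a joint would pass 70% of its speed; a pose out of reach is approached as far as the arm can. A call with a number of a shift or a turn outside -1 to 1 is refused whole. A call with a gripper value outside its range is refused whole. The fingers move at their own pace and stop on an object; the grip force is fixed at half the most. Time passes only in rows, so rows that do not move let the fingers close. It gives the time, the measured TCP pose, the force, the opening and the grip force at its end, in the units of the state.
- arm.read_state(): the state, without advancing time (a new reading comes with each control period).
- arm.get_image(name): name is "scene" or "top" or "wrist"; returns a dict with "pixels" (384x512x3 uint8, red, green, blue), "range_z" (384x512 float32, m along the optical axis (not along the pixel's ray), 0 where there is no reading), "intrinsics" (3x3 intrinsics, pixels), "k1" (the pictures are not rectified: a ray, as slopes to the right and down, at radius r is drawn at 1 + k1 r^2 times it, then the intrinsics apply), "R" (3x3) and "t" (3): a world point X has camera coordinates R X + t; the wrist camera has in their place "tool_from_camera" (4x4, takes a point from camera to tool coordinates, whose origin is the TCP and whose axes are the flange's). Camera axes: x right, y down, z forward; pixel columns grow to the right and rows downward; lengths in m; the calibration is good to about 2 mm. A picture is of the moment at which its call begins: read the wrist's pose just before it.
- arm.job_done(): hands the job in; it is judged then, once.
The state is a dict: "time": time; "joint_positions": joint angles; "qvel": joint speeds; "joint_torque": joint torques, N m; "tool_pos": TCP position; "orientation": TCP orientation; "ft_force": force on the tool from outside, world axes, zero at the start; "moment": the same for the moment, N m; "width": finger opening in m; "finger_force": force on a finger pad.
Only numpy, scipy, OpenCV 4.12 (cv2) and the standard library are available. Lean on these libraries where they do the work, as an engineer would, in place of code of your own. Each camera call takes 0.05 s, during which the arm holds its last target. There are 200 camera calls.

## Working session

There is one attempt and no reset: what is moved stays moved. The work goes in short steps, Python scripts to look and compute and a shell command to move; the robot and the scene stay as the last step left them, time stands still between calls to the robot, and variables do not carry over. Pictures are saved under pics/ and viewed, at most 10 in all, crops included, and the job is handed in when it is done.

```bash
mkdir -p pics
python3 - <<'E'
from workcell import arm
import cv2,numpy as np
s=arm.read_state();print({k:np.round(v,3).tolist() for k,v in s.items()})
for n in("scene","top"):
    i=arm.get_image(n);np.savez(n,**i);cv2.imwrite(f"pics/{n}0.png",i["pixels"][...,::-1])
E
```

```text
{'time': 0.0, 'joint_positions': [1.053, 0.131, 1.489, -0.0, 1.523, -0.085], 'qvel': [0.003, -0.0, 0.002, 0.0, -0.002, 0.0], 'joint_torque': [-0.001, -55.982, -49.177, 0.077, 0.035, -0.0], 'tool_pos': [0.251, 0.544, 0.218], 'orientation': [-0.0, 0.215, 0.977, -0.001], 'ft_force': [-0.227, 0.452, -0.268], 'moment': [-0.032, -0.006, 0.036], 'finger_force': 0.0, 'width': 0.093}
```

View pics/top0.png

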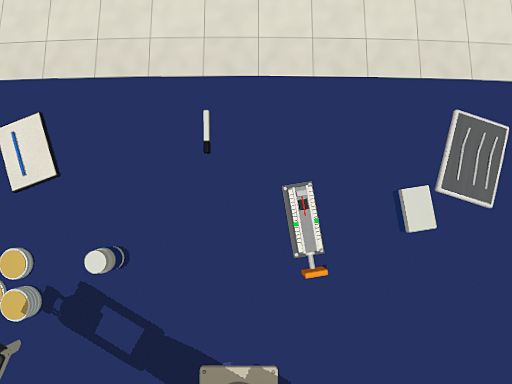

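View pics/scene0.png

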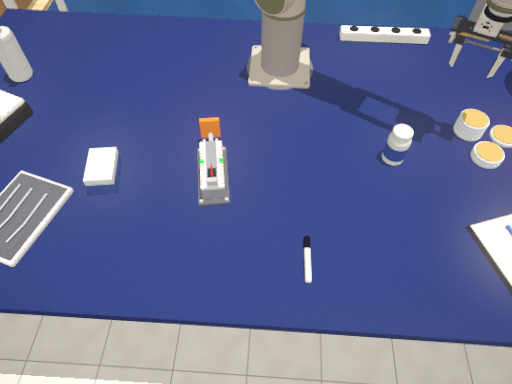

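Top view: orange handle at (315,272), green tabs about (296,224)/(317,220), pointer about (304,205), and the pull direction is toward the robot. I'll segment these colours next.

```bash
cat > h.py <<'E'
import numpy as np,cv2
def rays(i,uv):
    K=i["intrinsics"];k=float(i["k1"])
    return cv2.undistortPoints(np.float64(uv).reshape(-1,1,2),K,np.array([k,0,0,0,0.])).reshape(-1,2)
def onplane(i,R,t,uv,z):
    """world points at height z; R,t: cam = R X + t"""
    d=np.c_[rays(i,uv),np.ones(len(np.atleast_2d(uv)))]@R
    c=-R.T@t
    return c+d*((z-c[2])/d[:,2])[:,None]
def masks(p):
    r,g,b=[p[...,k].astype(int) for k in range(3)]
    return dict(orange=(r>150)&(g>60)&(g<170)&(b<80)&(r-g>60),green=(g>110)&(r<g*.6)&(b<g*.75),red=(r>130)&(g<70)&(b<70))
E
python3 - <<'E'
from h import *
for n in("top","scene"):
    i=dict(np.load(n+".npz"));m=masks(i["pixels"])
    print(n,"cam",-i["R"].T@i["t"])
    for k,z in(("orange",.095),("green",.061),("red",.075)):
        nn,l,st,c=cv2.connectedComponentsWithStats(m[k].astype(np.uint8),connectivity=8)
        for j in range(1,nn):
            if st[j,4]>=3:print(k,st[j],c[j].round(1),onplane(i,i["R"],i["t"],c[j:j+1],z).round(4))
i=dict(np.load("top.npz"))
cv2.imwrite("pics/topc.png",cv2.resize(i["pixels"][170:290,260:350,::-1],None,fx=5,fy=5,interpolation=cv2.INTER_NEAREST))
E
```

```text
top cam [ 0.50801042 -0.04962706  1.02513756]
orange [302 269  26  10 147] [315.  273.4] [[ 0.3782 -0.2024  0.095 ]]
green [314 218   5   5  20] [316.4 220.2] [[ 0.5162 -0.2134  0.061 ]]
green [293 222   6   5  22] [295.  223.7] [[ 0.5068 -0.1552  0.061 ]]
red [301 197   5  19  26] [303.2 205.1] [[ 0.5565 -0.1762  0.075 ]]
red [310 269   6   3   9] [312.6 269.8] [[ 0.3849 -0.1992  0.075 ]]
scene cam [ 1.26745295 -0.01131591  1.00159126]
orange [200 119  20  18 266] [209.6 127.7] [[ 0.4134 -0.1969  0.095 ]]
orange [210 169   3   7  15] [211.4 171.8] [[ 0.577  -0.1706  0.095 ]]
green [219 159   5   3  11] [221.3 160. ] [[ 0.5061 -0.1536  0.061 ]]
green [199 160   4   3  11] [200.5 161.1] [[ 0.5145 -0.2131  0.061 ]]
```

View pics/topc.png

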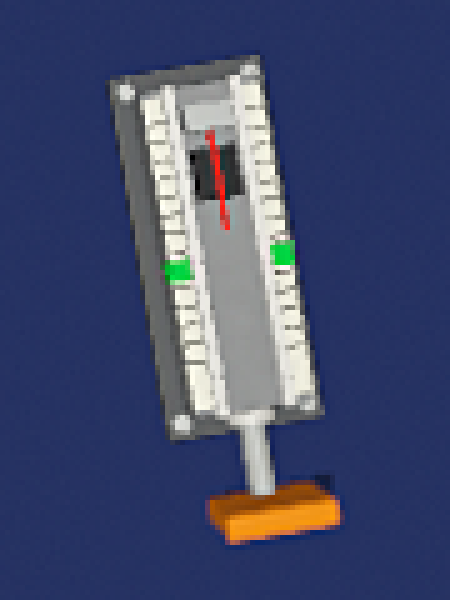

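The red line runs along the groove rather than across it. I'll use the block's middle as the reference and move in, finding the exact axis from close up.

```bash
python3 -m jog '[{"xyz":[0.5,-0.9,0],"rotation":[0,0,-0.024],"grip":0.54},{"xyz":[0.5,-0.95,0],"rotation":[0,0,-0.024],"grip":0.54},{"xyz":[0.5,-0.95,0],"rotation":[0,0,-0.024],"grip":0.54},{"xyz":[0.5,-0.95,0],"rotation":[0,0,-0.024],"grip":0.54},{"xyz":[0.5,-0.95,0],"rotation":[0,0,-0.024],"grip":0.54},{"xyz":[0,-0.95,0],"rotation":[0,0,-0.024],"grip":0.54},{"xyz":[0,-0.95,0],"rotation":[0,0,-0.024],"grip":0.54},{"xyz":[0,-0.95,0],"rotation":[0,0,-0.024],"grip":0.54}]'
python3 -m jog '[{"xyz":[0,-0.9,0],"rotation":[0,0,-0.024],"grip":0.54},{"xyz":[0,-0.9,0],"rotation":[0,0,-0.024],"grip":0.54},{"xyz":[0,-0.9,0],"rotation":[0,0,-0.024],"grip":0.54},{"xyz":[0,-0.9,0],"rotation":[0,0,-0.024],"grip":0.54},{"xyz":[-0.2,-0.9,0],"rotation":[0,0,-0.024],"grip":0.54},{"xyz":[-0.2,-0.4,0],"rotation":[0,0,0],"grip":0.54},{"xyz":[0,0,0],"rotation":[0,0,0],"grip":0.54}]'
python3 - <<'E'
from workcell import arm
import cv2,numpy as np
s=arm.read_state();i=arm.get_image("wrist")
np.savez("wrist",pos=s["tool_pos"],q=s["orientation"],**i);cv2.imwrite("pics/w0.png",i["pixels"][...,::-1])
print(i["tool_from_camera"])
E
```

```text
time: 1.1
tool_pos: [0.3976, 0.0967, 0.2183]
orientation: [-0.0, 0.496, 0.868, -0.0]
ft_force: [0.0, -0.6, -0.2]
width: 0.0505
finger_force: 0.0
time: 1.98
tool_pos: [0.3732, -0.1967, 0.2182]
orientation: [-0.0, 0.65, 0.76, -0.0]
ft_force: [-0.0, 1.0, 0.9]
width: 0.0503
finger_force: 0.0
[[ 1.24006289e-03 -9.69913205e-01 -2.43447813e-01  6.75341238e-02]
 [ 9.99999219e-01  1.24122980e-03  1.48601660e-04 -6.35789221e-04]
 [ 1.58043968e-04 -2.43447808e-01  9.69913986e-01 -1.65674641e-01]
 [ 0.00000000e+00  0.00000000e+00  0.00000000e+00  1.00000000e+00]]
```

View pics/w0.png

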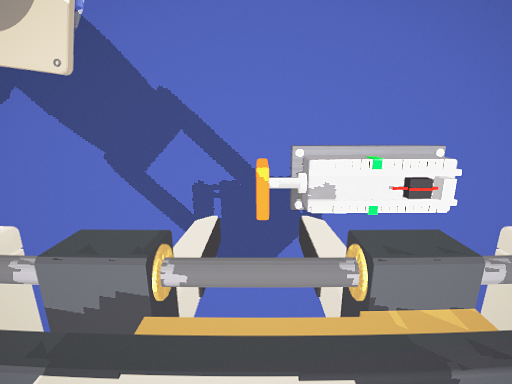

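Wrist view: handle (262,188), green tabs (376,162) and (373,210), pointer (419,188).

```bash
cat >> h.py <<'E'
from scipy.spatial.transform import Rotation as Ro
def wcam(i,pos,q):
    T=np.eye(4);T[:3,:3]=Ro.from_quat(np.roll(q,-1)).as_matrix();T[:3,3]=pos
    M=np.linalg.inv(T@i["tool_from_camera"]);return M[:3,:3],M[:3,3]
def blobs(m,n=8):
    _,l,st,c=cv2.connectedComponentsWithStats(m.astype(np.uint8),connectivity=8)
    return [(st[j],np.argwhere(l==j)[:,::-1]) for j in range(1,len(st)) if st[j,4]>=n]
E
python3 - <<'E'
from h import *
i=dict(np.load("wrist.npz"));R,t=wcam(i,i["pos"],i["q"])
m=masks(i["pixels"]);m["dark"]=(i["pixels"].max(-1)<60);m["dark"][:,:300]=0;m["dark"][:170]=0;m["dark"][205:]=0
for k,z in(("orange",.095),("green",.061),("red",.075),("dark",.074)):
    for st,px in blobs(m[k]):
        P=onplane(i,R,t,px,z);d=i["range_z"][px[:,1],px[:,0]]
        Pz=(np.c_[rays(i,px),np.ones(len(px))]*d[:,None]-t)@R
        top=Pz[:,2]>np.percentile(Pz[:,2],90)-.006
        rect=cv2.minAreaRect((Pz[top,:2]*1000).astype(np.float32))
        print(k,st,P.mean(0).round(4),"depth zs",np.percentile(Pz[:,2],[5,50,95]).round(4),"top mean",Pz[top].mean(0).round(4),np.round(rect[0],1),np.round(rect[1],1),round(rect[2],1))
E
```

```text
orange [256 159  12  10  80] [ 0.3711 -0.1721  0.095 ] depth zs [0.0328 0.068  0.0896] top mean [ 0.3706 -0.1734  0.1084] [ 370.  -154.4] [11.7 49.6] 4.5
orange [267 188   2  32  32] [ 0.3848 -0.2147  0.095 ] depth zs [0.0928 0.0937 0.0947] top mean [ 0.3849 -0.2151  0.0937] [ 384.9 -215.2] [ 1.1 35.5] 7.6
orange [424 190   8   1   8] [ 0.5538 -0.1727  0.095 ] depth zs [0.0738 0.0744 0.0761] top mean [ 0.5673 -0.1758  0.0746] [ 566.7 -175.8] [7.1 0.5] 12.8
green [366 156  17  13 131] [ 0.5045 -0.1544  0.061 ] depth zs [0.0444 0.0615 0.0629] top mean [ 0.5056 -0.1557  0.0618] [ 505.6 -155.6] [11.4 12.4] 10.8
green [367 206  11   9  81] [ 0.5158 -0.213   0.061 ] depth zs [0.0608 0.062  0.0631] top mean [ 0.5154 -0.2128  0.0619] [ 515.7 -212.5] [11.6 10.8] 9.4
red [393 187  15   3  38] [ 0.5342 -0.1782  0.075 ] depth zs [0.0684 0.0693 0.0707] top mean [ 0.5328 -0.1778  0.0776] [ 453.4 -157.9] [  8.7 190.2] 75.7
red [409 187  29   4  83] [ 0.5606 -0.1752  0.075 ] depth zs [0.0697 0.0745 0.0757] top mean [ 0.5603 -0.1755  0.0743] [ 563.1 -174.9] [36.5  3.5] 10.8
dark [404 178  24  20 100] [ 0.5439 -0.1738  0.074 ] depth zs [0.063  0.0693 0.0722] top mean [ 0.5478 -0.1742  0.0699] [ 549.8 -171.1] [31.3 15.1] 55.4
```

Run:
```python
from h import *
i=dict(np.load("wrist.npz"));R,t=wcam(i,i["pos"],i["q"])
p=i["pixels"].astype(int)
v,u=np.mgrid[140:230,235:290];px=np.c_[u.ravel(),v.ravel()]
d=i["range_z"][px[:,1],px[:,0]];c=p[px[:,1],px[:,0]]
Pz=(np.c_[rays(i,px),np.ones(len(px))]*d[:,None]-t)@R
m=(abs(Pz[:,2]-.095)<.004)&(c[:,0]>c[:,2]+60)
print(m.sum(),cv2.minAreaRect((Pz[m,:2]*1000).astype(np.float32)),Pz[m].mean(0))
# block top
v,u=np.mgrid[175:203,380:450];px=np.c_[u.ravel(),v.ravel()]
d=i["range_z"][px[:,1],px[:,0]];c=p[px[:,1],px[:,0]]
Pz=(np.c_[rays(i,px),np.ones(len(px))]*d[:,None]-t)@R
m=(c.max(1)<70)&(abs(Pz[:,2]-.074)<.003)
print(m.sum(),cv2.minAreaRect((Pz[m,:2]*1000).astype(np.float32)),Pz[m].mean(0))
```

```text
654 ((376.7929992675781, -205.1397705078125), (12.941018104553223, 58.3569221496582), 9.350529670715332) [ 0.3768675  -0.20377782  0.09440011]
31 ((554.0556030273438, -171.71044921875), (29.884214401245117, 19.684581756591797), 33.96656799316406) [ 0.54837701 -0.17590992  0.07223204]
```

Handle centre (0.377,-0.205), axis 9.3°, estimated pull about 61 mm. Next I descend and pinch.

```bash
python3 -m jog '[{"xyz":[0.06,-0.14,-0.3],"rotation":[0,0,0.002],"grip":0.54},{"xyz":[0,0,-0.6],"rotation":[0,0,0],"grip":0.54},{"xyz":[0,0,-0.6],"rotation":[0,0,0],"grip":0.54},{"xyz":[0,0,-0.6],"rotation":[0,0,0],"grip":0.54},{"xyz":[0,0,-0.6],"rotation":[0,0,0],"grip":0.54},{"xyz":[0,0,0],"rotation":[0,0,0],"grip":0.54},{"xyz":[0,0,0],"rotation":[0,0,0],"grip":0.54}]'
python3 -m jog '[{"xyz":[0,0,0],"rotation":[0,0,0],"grip":0},{"xyz":[0,0,0],"rotation":[0,0,0],"grip":0},{"xyz":[0,0,0],"rotation":[0,0,0],"grip":0},{"xyz":[0,0,0],"rotation":[0,0,0],"grip":0},{"xyz":[0,0,0],"rotation":[0,0,0],"grip":0}]'
```

```text
time: 2.9
tool_pos: [0.3786, -0.2036, 0.058]
orientation: [0.001, 0.646, 0.763, 0.0]
ft_force: [-0.1, -0.1, 0.7]
width: 0.0502
finger_force: 0.0
time: 3.52
tool_pos: [0.3775, -0.2041, 0.0568]
orientation: [-0.0, 0.647, 0.763, -0.0]
ft_force: [-3.6, -0.7, 4.2]
width: 0.0139
finger_force: 30.0
```

```bash
python3 -m jog '[{"xyz":[-0.103,-0.017,0],"rotation":[0,0,0],"grip":0},{"xyz":[-0.103,-0.017,0],"rotation":[0,0,0],"grip":0},{"xyz":[-0.103,-0.017,0],"rotation":[0,0,0],"grip":0},{"xyz":[-0.103,-0.017,0],"rotation":[0,0,0],"grip":0},{"xyz":[-0.103,-0.017,0],"rotation":[0,0,0],"grip":0},{"xyz":[-0.103,-0.017,0],"rotation":[0,0,0],"grip":0},{"xyz":[-0.103,-0.017,0],"rotation":[0,0,0],"grip":0},{"xyz":[-0.103,-0.017,0],"rotation":[0,0,0],"grip":0}]'
python3 - <<'E'
from workcell import arm
import cv2,numpy as np
s=arm.read_state();print(s["tool_pos"],s["ft_force"],s["width"])
i=arm.get_image("wrist");np.savez("wrist1",pos=s["tool_pos"],q=s["orientation"],**i)
a=i["pixels"]
j=arm.get_image("top");np.savez("top1",**j)
b=cv2.resize(j["pixels"][170:270,270:340],None,fx=3.84,fy=3.84,interpolation=cv2.INTER_NEAREST)
cv2.imwrite("pics/p1.png",np.hstack([a,b[:384]])[...,::-1])
E
```

```text
time: 4.53
tool_pos: [0.3285, -0.212, 0.0568]
orientation: [0.001, 0.647, 0.763, 0.001]
ft_force: [8.0, 1.2, -1.6]
width: 0.0139
finger_force: 30.0
[ 0.32852679 -0.21204954  0.05680178] [ 7.98450863  1.22901881 -1.55312128] 0.013944562044865456
```

View pics/p1.png

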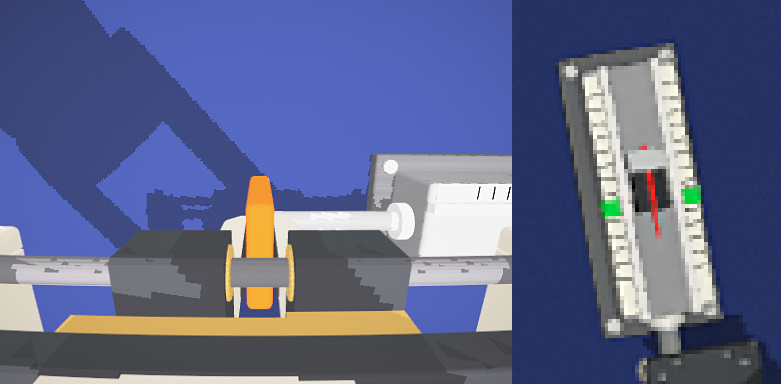

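The pusher now touches the pointer and the block sits about 10 mm short of the band. I'll measure that in the top image.

```bash
cat > meas.py <<'E'
from h import *
import sys
u=np.array([-.987,-.161])
def meas(f):
    i=dict(np.load(f));R,t=i["R"],i["t"];p=i["pixels"]
    g=[onplane(i,R,t,px,.061)[:,:2].mean(0) for _,px in blobs(masks(p)["green"])]
    band=np.mean(g,0)
    v,x=np.mgrid[180:250,290:330];px=np.c_[x.ravel(),v.ravel()]
    P=onplane(i,R,t,px,.074)[:,:2]-band
    s=P@u;w=P@np.array([-u[1],u[0]]);c=p[px[:,1],px[:,0]].astype(int)
    # longitudinal grey profile in two lanes beside the red line
    m=((abs(w-.008)<.004)|(abs(w+.008)<.004))&(abs(s)<.075)
    gr=c.max(1)[m];ss=s[m]*1000
    e=np.arange(-72,40,3);print(f,len(g),"band",band.round(4));print([(int(a),int(gr[(ss>=a)&(ss<a+3)].mean())) for a in e if ((ss>=a)&(ss<a+3)).any()])
    r=masks(p)["red"]
    q=np.argwhere(r)[:,::-1];q=q[(q[:,0]>290)&(q[:,0]<330)&(q[:,1]<260)]
    S=(onplane(i,R,t,q,.075)[:,:2]-band)@u*1000;print("red",S.min().round(1),S.max().round(1))
for f in sys.argv[1:]:meas(f)
E
python3 meas.py top.npz top1.npz
```

```text
top.npz 2 band [ 0.5115 -0.1843]
[(-72, 143), (-69, 160), (-66, 140), (-63, 59), (-60, 56), (-57, 62), (-54, 56), (-51, 51), (-48, 50), (-45, 52), (-42, 56), (-39, 51), (-36, 125), (-33, 158), (-30, 157), (-27, 154), (-24, 154), (-21, 154), (-18, 152), (-15, 152), (-12, 151), (-9, 152), (-6, 151), (-3, 151), (0, 150), (3, 149), (6, 150), (9, 150), (12, 150), (15, 150), (18, 149), (21, 150), (24, 150), (27, 149), (30, 150), (33, 151), (36, 150), (39, 149)]
red -68.1 -18.8
top1.npz 2 band [ 0.5116 -0.1845]
[(-72, 155), (-69, 155), (-66, 154), (-63, 155), (-60, 153), (-57, 154), (-54, 154), (-51, 154), (-48, 154), (-45, 154), (-42, 154), (-39, 160), (-36, 194), (-33, 201), (-30, 201), (-27, 210), (-24, 157), (-21, 62), (-18, 47), (-15, 53), (-12, 64), (-9, 61), (-6, 58), (-3, 51), (0, 51), (3, 66), (6, 150), (9, 156), (12, 152), (15, 153), (18, 151), (21, 151), (24, 150), (27, 149), (30, 151), (33, 151), (36, 150), (39, 149)]
red -37.6 19.0
```

Pointer centre is about −9 mm from the band middle (red line centre −9.3, block centre −8.5). I'll pull 10 mm more and then hold.

```bash
python3 -m jog '[{"xyz":[-0.055,-0.009,0],"rotation":[0,0,0],"grip":0},{"xyz":[-0.055,-0.009,0],"rotation":[0,0,0],"grip":0},{"xyz":[-0.055,-0.009,0],"rotation":[0,0,0],"grip":0},{"xyz":[0,0,0],"rotation":[0,0,0],"grip":0},{"xyz":[0,0,0],"rotation":[0,0,0],"grip":0}]'
python3 - <<'E'
from workcell import arm
import numpy as np
np.savez("top2",**arm.get_image("top"))
E
python3 meas.py top2.npz
```

```text
time: 5.25
tool_pos: [0.3188, -0.2136, 0.0568]
orientation: [0.001, 0.647, 0.763, 0.001]
ft_force: [8.6, 1.4, -0.5]
width: 0.0139
finger_force: 30.0
top2.npz 2 band [ 0.5116 -0.1845]
[(-72, 155), (-69, 155), (-66, 154), (-63, 154), (-60, 153), (-57, 154), (-54, 154), (-51, 154), (-48, 154), (-45, 154), (-42, 155), (-39, 154), (-36, 153), (-33, 152), (-30, 152), (-27, 203), (-24, 202), (-21, 201), (-18, 205), (-15, 185), (-12, 76), (-9, 55), (-6, 58), (-3, 52), (0, 54), (3, 67), (6, 59), (9, 56), (12, 47), (15, 100), (18, 156), (21, 152), (24, 151), (27, 151), (30, 152), (33, 152), (36, 151), (39, 149)]
red -29.6 32.5
```

Centre is +1.3 mm, well inside the ±6 mm band. I'll hold, then ease back.

```bash
python3 -m jog '[{"xyz":[0,0,0],"rotation":[0,0,0],"grip":0},{"xyz":[0,0,0],"rotation":[0,0,0],"grip":0},{"xyz":[0,0,0],"rotation":[0,0,0],"grip":0},{"xyz":[0,0,0],"rotation":[0,0,0],"grip":0},{"xyz":[0,0,0],"rotation":[0,0,0],"grip":0}]'
python3 -m jog '[{"xyz":[0.08,0.013,0],"rotation":[0,0,0],"grip":0},{"xyz":[0.08,0.013,0],"rotation":[0,0,0],"grip":0},{"xyz":[0.08,0.013,0],"rotation":[0,0,0],"grip":0},{"xyz":[0.08,0.013,0],"rotation":[0,0,0],"grip":0},{"xyz":[0.08,0.013,0],"rotation":[0,0,0],"grip":0},{"xyz":[0.08,0.013,0],"rotation":[0,0,0],"grip":0},{"xyz":[0.08,0.013,0],"rotation":[0,0,0],"grip":0},{"xyz":[0.08,0.013,0],"rotation":[0,0,0],"grip":0}]'
python3 -m jog '[{"xyz":[0.06,0.01,0],"rotation":[0,0,0],"grip":0},{"xyz":[0.05,0.008,0],"rotation":[0,0,0],"grip":0},{"xyz":[0.05,0.008,0],"rotation":[0,0,0],"grip":0},{"xyz":[0.05,0.008,0],"rotation":[0,0,0],"grip":0},{"xyz":[0.04,0.007,0],"rotation":[0,0,0],"grip":0},{"xyz":[0.04,0.007,0],"rotation":[0,0,0],"grip":0},{"xyz":[0.03,0.005,0],"rotation":[0,0,0],"grip":0},{"xyz":[0,0,0],"rotation":[0,0,0],"grip":0}]'
```

```text
time: 5.92
tool_pos: [0.3188, -0.2136, 0.0568]
orientation: [0.001, 0.647, 0.763, 0.001]
ft_force: [9.0, 2.6, -1.4]
width: 0.0139
finger_force: 30.0
time: 6.92
tool_pos: [0.357, -0.2074, 0.0568]
orientation: [0.0, 0.647, 0.763, 0.0]
ft_force: [4.2, 2.3, 2.1]
width: 0.0139
finger_force: 30.0
time: 7.92
tool_pos: [0.3761, -0.2044, 0.0568]
orientation: [0.0, 0.647, 0.763, -0.0]
ft_force: [2.6, 3.0, 5.0]
width: 0.0139
finger_force: 30.0
```

```bash
python3 -m jog '[{"xyz":[0.015,0.002,0],"rotation":[0,0,0],"grip":0},{"xyz":[0.015,0.002,0],"rotation":[0,0,0],"grip":0},{"xyz":[0,0,0],"rotation":[0,0,0],"grip":0},{"xyz":[0,0,0],"rotation":[0,0,0],"grip":0}]'
```

```text
time: 8.43
tool_pos: [0.3775, -0.2041, 0.0568]
orientation: [-0.0, 0.647, 0.763, -0.0]
ft_force: [-1.6, 2.2, 7.5]
width: 0.0136
finger_force: 30.0
```

The handle is home: force has reversed against the stop. Now I release and rise.

```bash
python3 -m jog '[{"xyz":[0,0,0],"rotation":[0,0,0],"grip":0.3},{"xyz":[0,0,0],"rotation":[0,0,0],"grip":0.5},{"xyz":[0,0,0],"rotation":[0,0,0],"grip":0.5},{"xyz":[0,0,0],"rotation":[0,0,0],"grip":0.5},{"xyz":[0,0,0.5],"rotation":[0,0,0],"grip":0.5},{"xyz":[0,0,0.7],"rotation":[0,0,0],"grip":0.5},{"xyz":[0,0,0.7],"rotation":[0,0,0],"grip":0.5},{"xyz":[0,0,0.7],"rotation":[0,0,0],"grip":0.5}]'
python3 -m jog '[{"xyz":[0,0,0.2],"rotation":[0,0,0],"grip":0.5},{"xyz":[0,0,0],"rotation":[0,0,0],"grip":0.5},{"xyz":[0,0,0],"rotation":[0,0,0],"grip":0.5}]'
python3 - <<'E'
from workcell import arm
import cv2,numpy as np
s=arm.read_state();print(s["tool_pos"],s["ft_force"])
np.savez("top3",**arm.get_image("top"))
i=arm.get_image("wrist");cv2.imwrite("pics/w3.png",i["pixels"][...,::-1])
E
python3 meas.py top3.npz
```

```text
time: 9.43
tool_pos: [0.3775, -0.204, 0.2139]
orientation: [0.0, 0.647, 0.763, -0.0]
ft_force: [0.5, -0.3, -0.8]
width: 0.0465
finger_force: 0.0
time: 9.8
tool_pos: [0.377, -0.2035, 0.2226]
orientation: [-0.001, 0.647, 0.763, -0.0]
ft_force: [0.9, -0.0, 0.7]
width: 0.0465
finger_force: 0.0
[ 0.37695356 -0.20353538  0.22264542] [ 0.91363853 -0.04912179  0.68948472]
top3.npz 2 band [ 0.5115 -0.1844]
[(-72, 141), (-69, 154), (-66, 155), (-63, 154), (-60, 153), (-57, 154), (-54, 154), (-51, 154), (-48, 154), (-45, 154), (-42, 155), (-39, 154), (-36, 153), (-33, 153), (-30, 154), (-27, 154), (-24, 154), (-21, 154), (-18, 157), (-15, 139), (-12, 61), (-9, 65), (-6, 53), (-3, 52), (0, 55), (3, 66), (6, 60), (9, 53), (12, 51), (15, 126), (18, 156), (21, 152), (24, 151), (27, 150), (30, 152), (33, 152), (36, 150), (39, 150)]
red -29.8 32.4
```

View pics/w3.png

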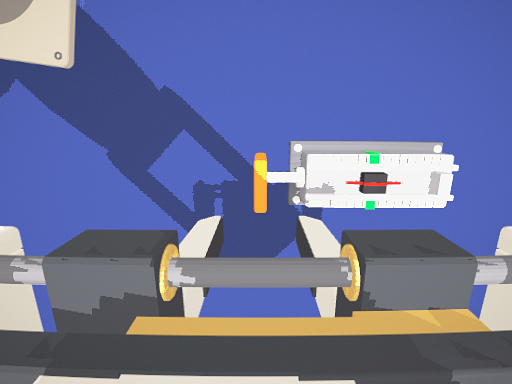

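The pointer block (373,183) stands between the green tabs (374,158) and (370,205). The handle is home at (260,182), the gripper is clear and the bystanders are untouched.

```bash
python3 -c "
from workcell import arm
print(arm.job_done())"
```

```text
the job is handed in; nothing more can be done
None
```

The check pull is done and handed in: I pulled the handle out about 60 mm, held it for over half a second, eased it home and let go, leaving the drag pointer in the green band about 1.3 mm past its middle; its red line ran along the groove rather than across it, so I judged by the middle of the block.

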